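Gauge the green tumbler in the bench caliper

ROBOT

A 6-joint arm with a two-finger parallel gripper is mounted at the origin on the work surface. World frame = base frame: x ahead of the robot, y to its left, z up, the work surface at z = 0. Lengths are in mm, angles in rad, forces in N, time in s.
With the tool pointing down it reaches from about 350 to 975 mm from the base axis. Payload 7.1 kg.
Tool frame: the origin (TCP) lies between the finger pads; the fingertips stand 17 mm ahead of it and the grasp point (between the pads) lies 2 mm behind it (tip_reach is the y of the fingertips in the tool frame, in mm); y points along the fingers, x is the direction in which the jaws open and shut, and the axes are right-handed (so a half turn about y gives the same grasp; the last joint's range is limited). The gripper opens to 88 mm and grips with 3 to 60 N. Pads are 20 mm wide; open, the fingers measure 115 mm over their backs; the gripper's body (75 mm by 178 mm) begins 61 mm behind the grasp point.
Start: joints at [-1.311, 0.423, 1.63, -0, 1.089, -0.019], TCP at [172.02, -600.844, 204.575] pointing down, gripper open.
Joint ranges: [-3, 3], [-0.9, 2.11], [0.09, 2.58], [-1.31, 4.45], [0.11, 2.69], [-2.54, 2.54]. Speed limits (rad/s): [2.39, 2.39, 3.01, 3.14, 3.14, 3.14].

INTERFACE

Orientations are given as a rotation vector (axis times angle).
In Python, from workcell import get_obs, get_image, camera_model, close_job, silhouettes, tip_of, tip_reach gives the robot as it stands. The module is installed in compiled form; this text tells all that it offers.
- The arm moves only by the tool arm_command, never from a script. Its argument "targets" is a list of rows, each a list of 4 numbers: the shift along the tool's x, y, z in mm, then the turn about the tool's y in rad. A call has 1 to 20 rows; each row shifts and turns the commanded pose from where the row before left it, along the tool's axes as they then stand; what a row does not reach is not made up. A row lasts 1/12 s, in which the tool goes at most 41.7 mm and 7.16 degrees, less where a joint would pass 70% of its speed; a pose out of reach is approached as far as the arm can. A call is refused whole if a number of a shift passes 41.7 or a number of a turn 0.125, either way. A call with a gripper value outside its range is refused whole. "gripper" is the opening in per cent of the stroke, from 0 (shut) to 100 (fully open), set as the call begins (left out, the last holds). The fingers move at their own pace and stop on an object; the grip force is fixed at half the most. Time passes only in rows, so rows that do not move let the fingers close. It gives the time, the measured TCP pose, the force and the opening at its end, in the units of the state.
- get_obs(): the state, without advancing time (a new reading comes with each control period).
- get_image(name): name is "scene" or "top" or "wrist"; returns the picture (400x640x3 uint8, blue, green, red); there is no depth.
- camera_model(name): a dict with "mtx" (3x3 intrinsics, pixels), "position" and "orientation" of the camera in the world. Camera axes: x right, y up, looking along -z (the intrinsics and any distortion apply to the point x, -y, -z); pixel columns grow to the right and rows downward; lengths in mm; the calibration is good to about 2 mm. A picture is of the moment at which its call begins: read the wrist's pose just before it. camera_model takes no time and is no camera call; for the wrist camera it gives the pose at the moment of the call.
- close_job(): hands the job in, once; it reports no verdict.
Trained networks look in the newest picture that a camera, given by its name, has taken for a name from the list of things; names that differ only in an ending like _2 or _b are one class to them, and where a whole thing is asked for, a point or a joint stands for the part that bears it (a point fixed in the world has none). Each returns a list of dicts, best first, with "conf" (0 to 1); they miss things now and then, are a little off and sometimes report something else, mostly with a low value. They report only what shows in the picture. A call takes as long as a camera call. They do not tell look-alikes from the thing itself.
- silhouettes(camera, thing): "pixels" (400x640 bool, what is visible of it) and "at" ([column, row] in pixels, amid what is visible of it).
- tip_of(camera, thing): "at" ([column, row] in pixels: a listed point, or the origin of a listed thing).
The state is a dict: "t": time; "qpos": joint angles; "qvel": joint speeds; "joint_torque": joint torques, N m; "ee_pos": TCP position; "orientation": TCP orientation; "ft_force": force on the tool from outside, world axes, zero at the start; "moment": the same for the moment, N m; "width": finger opening in mm.
Only numpy, scipy, OpenCV 4.12 (cv2) and the standard library are available. Lean on these libraries where they do the work, as an engineer would, in place of code of your own. Each camera call takes 0.05 s, during which the arm holds its last target. There are 200 camera calls.

TASK

Check the diameter of the green glass tumbler on the bench caliper. Flip the caliper's red lock lever up, stand the green tumbler upright on the steel base plate between the open jaws, in line with the middle of the jaws' reach, let go of it, and gently slide the moving jaw in by its black thumb fin, without canting it, until both jaws touch the glass; then flip the red lever fully down again to lock the reading. Leave the tumbler in the jaws, and do not disturb the other two tumblers, the wooden block or the steel pot.

Things in the scene. Friction and masses are not known exactly. Their poses are not given: they have to be found in the camera images.
- caliper: Bench caliper, fixed. Dark base plate 10 mm thick, x -60 to +105 mm, y -142 to +142 mm from the origin. Origin at bench height; z up; y = sliding direction (the jaw opens to +y); x from the jaws' tips to the beam. Steel beam along y at x = 62 to 86 mm, z = 20 to 50 mm. Both jaws reach from the beam to x = -35 mm, z = 25 to 50 mm. The tumbler is measured at x = 0.
- anvil: Fixed aluminium jaw at the -y end of the caliper, 12 mm thick (its origin coincides with the caliper's origin, same axes). Its measuring face lies at y = -95 mm in the caliper's frame and looks to +y.
- anvil_face (a point): Point on the fixed jaw's measuring face, at x = 0 of the caliper, 37.5 mm above the bench. Axes as the caliper's.
- blade: Moving aluminium jaw, 12 mm thick, carried by the blue carriage; its face looks to -y towards the fixed jaw. Its origin is the carriage's turning point: on the beam's centre line (x = +74 mm of the caliper), at bench height, 52.5 mm in +y from the face. Axes parallel to the caliper's when not canted.
- blade_face (a point): Point on the moving jaw's measuring face, at x = 0 of the caliper, 37.5 mm above the bench.
- opening (a joint): Distance between the jaws' faces in m, 0 (shut) to 0.12; starts at 0.092 to 0.112. The carriage slides with about 2 N of friction when the lever is up; with the lever down the cam holds it.
- cant (a joint): Angle in rad by which carriage and moving jaw are yawed on the beam; 0 = jaws parallel. The carriage has springy play, about 15 N m/rad about the vertical through the beam's centre line: pushing away from that line, or pressing the glass (74 mm from it) with more than about 12 N, cants it beyond 0.06 rad.
- fin_top (a point): Middle of the top of the black thumb fin, 102 mm above the bench, on the beam's centre line, 90 mm in +y from the moving jaw's face, 62 mm in +y from the lever. Fin 12 mm thick (y), 34 mm wide (x), 40 mm tall on top of the blue carriage (top z = 62 mm; 38 mm wide, 105 mm long, ending 9 mm beyond the fin's +y face).
- lever (a joint): Red cam lock lever on the carriage, in rad: 0 = down, lying level, locked; 1.05 = its stop, flipped up, free. It stays where it is left (about 0.1 N m of friction, several times stiffer below about 0.35 rad, where the cam bites on the beam). It swings in the caliper's x-z plane: the ball is on the jaws' (-x) side of the pivot and rises as the lever opens.
- lever_ball (a point): Centre of the red ball, 20 mm in diameter, at the end of the lever, 75 mm from the pivot; when down it hangs free at x = +5 mm of the caliper, 80 mm above the bench, 28 mm in +y from the moving jaw's face. The lever bar behind it is 10 mm wide, 8 mm thick.
- lever_pivot (a point): The lever's pivot, 80 mm above the bench; the axis runs along the caliper's y.
- plate_top (a point): Point on the base plate's top, 10 mm above the bench, where the tumbler's centre stands when it is measured: 30 mm in +y from the fixed jaw's face, at x = 0 of the caliper. Axes as the caliper's.
- green_tumbler: Green glass tumbler, straight-sided, 60 mm in diameter, 110 mm tall, about 0.25 kg, standing upright on the board. Origin: centre of its underside.
- amber_tumbler: Amber glass tumbler, 64 mm in diameter, 105 mm tall; leave alone. Origin: centre of its underside.
- clear_tumbler: Clear glass tumbler, 56 mm in diameter, 115 mm tall; leave alone. Origin: centre of its underside.
- forming_block: Dark wooden block on the board behind the tumblers, 45 (x) x 150 (y) x 85 mm tall; leave alone. Origin: centre of its underside.
- pot: Steel pot standing on the bench in front of the caliper, 68 mm in diameter, 120 mm tall; leave alone. Origin: centre of its underside.
- board: Pale wooden board, fixed, 175 (x) x 285 (y) x 12 mm thick, on which the three tumblers and the block stand. Origin: centre of its underside. Caliper and board may change sides.
Things that resemble listed ones, but are neither listed nor needed, are in the scene too. Of the things that look like the green_tumbler, the smallest one is meant.

How it is judged:
By the outcome, as a careful person would: the job done as asked, in the order asked, and still so for the second after the job is handed in, with the robot touching nothing.
It also fails if it takes over 72 s, if anything falls off the work surface, if the arm or the gripper's body presses on something with over 40 N, if the wrist force passes 120 N, or if a joint passes its speed limit or range.

## Working session

There is one attempt and no reset: what is moved stays moved. The work goes in short steps, Python scripts to look and compute and a tool call to move; the robot and the scene stay as the last step left them, time stands still between calls to the robot, and variables do not carry over. Pictures are saved under pics/ and viewed, about 8 in all and at most 12, crops included, and the job is handed in when it is done.

Besides the shell and the picture viewer there is one more tool, called after "Emit:" as name(argument=value, ...), one argument or row to a line, values as JSON. arm_command: Moves the arm, as the interface text tells. Its arguments: {"type":"object","properties":{"targets":{"type":"array","items":{"type":"array","items":{"type":"number"}}},"gripper":{"type":"number"}},"required":["targets"]}

```bash
mkdir -p pics; cat > h.py <<'E'
import numpy as np, cv2
from scipy.spatial.transform import Rotation as R
from workcell import *
def cam(n):
    m=camera_model(n); return m
def Rm(o):
    o=np.array(o,float)
    return o if o.shape==(3,3) else R.from_rotvec(o).as_matrix()
def ray(m,uv):
    K=np.array(m["mtx"]); d=np.linalg.solve(K,[uv[0],uv[1],1.]); 
    return np.array(m["position"]),Rm(m["orientation"])@(d*[1,-1,-1])
def atz(m,uv,z):
    p,d=ray(m,uv); return p+d*(z-p[2])/d[2]
def proj(m,P):
    c=Rm(m["orientation"]).T@(np.array(P,float)-m["position"])*[1,-1,-1]
    q=np.array(m["mtx"])@c; return q[:2]/q[2]
E
python3 - <<'E'
from h import *
for n in("scene","top"):
    m=camera_model(n); print(n,m)
    im=get_image(n); cv2.imwrite(f"pics/{n}0.png",im)
    for t in("green_tumbler","amber_tumbler","clear_tumbler","pot","forming_block","fin_top","lever_ball","lever_pivot","anvil_face","blade_face","caliper","board"):
        print(t,[(round(d["conf"],2),np.round(d["at"]).tolist()) for d in tip_of(n,t)][:4])
print(get_obs())
E
```

```text
scene {'mtx': array([[367.40398215,   0.        , 321.68601536],
       [  0.        , 367.40398215, 199.95262192],
       [  0.        ,   0.        ,   1.        ]]), 'position': array([1090.21710645, -286.53394451,  627.16809639]), 'orientation': array([0.82116279, 0.51118844, 1.07882654])}
green_tumbler [(0.85, [351.0, 183.0]), (0.81, [403.0, 172.0]), (0.48, [401.0, 221.0])]
amber_tumbler [(0.67, [401.0, 205.0])]
clear_tumbler [(0.91, [436.0, 206.0])]
pot [(0.63, [240.0, 228.0])]
forming_block [(0.82, [423.0, 230.0]), (0.71, [252.0, 242.0])]
fin_top [(0.68, [299.0, 222.0])]
lever_ball [(0.71, [260.0, 222.0])]
lever_pivot [(0.57, [279.0, 243.0]), (0.32, [240.0, 226.0])]
anvil_face [(0.64, [208.0, 256.0])]
blade_face [(0.47, [253.0, 243.0]), (0.16, [260.0, 219.0])]
caliper [(0.72, [401.0, 218.0]), (0.56, [251.0, 254.0])]
board [(0.87, [404.0, 217.0])]
top {'mtx': array([[382.82107604,   0.        , 319.30491024],
       [  0.        , 382.82107604, 200.4377426 ],
       [  0.        ,   0.        ,   1.        ]]), 'position': array([357.32576947,  18.18125324, 882.78157916]), 'ori
[... 642 characters left out ...]
]
board [(0.9, [227.0, 191.0]), (0.73, [406.0, 203.0])]
{'t': 1.3, 'qpos': array([-1.31098493e+00,  4.23086281e-01,  1.62989603e+00,  7.45490914e-06,
        1.08857793e+00, -1.89803441e-02]), 'qvel': array([-0.00079517, -0.00012066, -0.00024535,  0.00100363, -0.00173089,
        0.00052248]), 'joint_torque': array([-7.78341509e-04, -5.44578803e+01, -2.74039972e+01,  6.43336214e-02,
        1.69018493e-02, -1.85259330e-05]), 'ee_pos': array([ 172.03370304, -600.85190546,  204.58519792]), 'orientation': array([-1.32829303,  1.00139036, -1.00143957]), 'ft_force': array([-0.48470802, -0.83250993,  0.82479014]), 'moment': array([ 0.01403719,  0.02924326, -0.03174751]), 'width': 87.7658448418128}
```

View images.

View pics/top0.png

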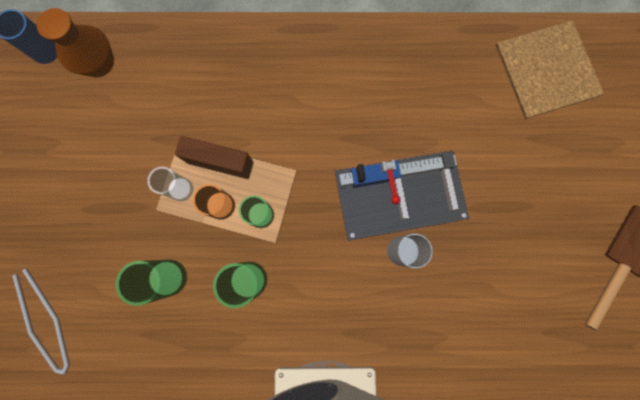

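View pics/scene0.png

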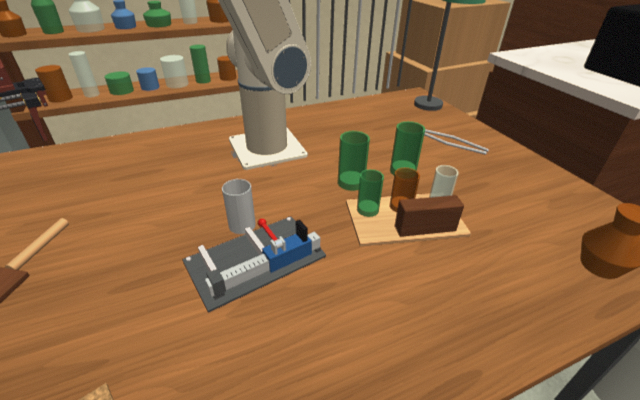

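```bash
python3 - <<'E'
from h import *
im=cv2.imread("pics/top0.png")
a=cv2.resize(im[140:275,325:480],None,fx=3,fy=3,interpolation=cv2.INTER_CUBIC)
b=cv2.resize(im[140:275,200:310],None,fx=3,fy=3,interpolation=cv2.INTER_CUBIC)
cv2.imwrite("pics/c1.png",np.hstack([b,a]))
m=camera_model("top")
for c in[(336,171),(455,152),(468,216),(348,239)]: print(np.round(atz(m,c,10)))
for s in silhouettes("top","green_tumbler"): print(s["conf"],s["at"],s["pixels"].sum())
E
```

```text
[546. -28.  10.]
[ 591. -308.   10.]
[ 440. -330.   10.]
[388. -54.  10.]
0.97 [145.8, 279.4] 2577
0.9 [255.4, 210.6] 895
```

View pics/c1.png

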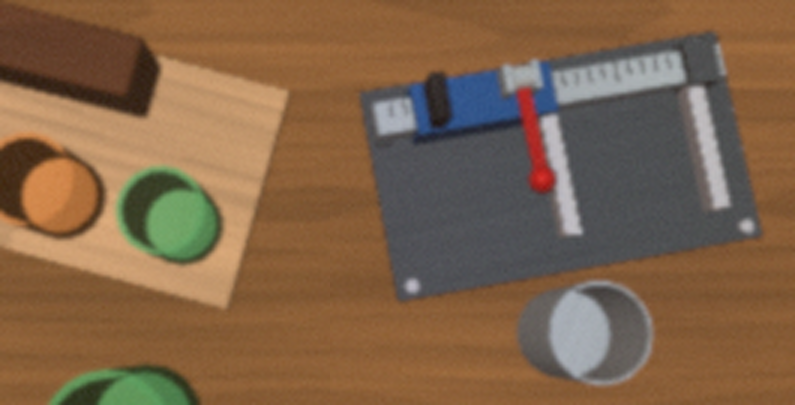

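```bash
python3 - <<'E'
from h import *
from scipy.optimize import least_squares
T=camera_model("top");S=camera_model("scene")
C=np.array([(105,142,10),(105,-142,10),(-60,-142,10),(-60,142,10)],float)
uvT=np.array([(335.3,170.7),(453.3,151),(468.3,218.3),(348.3,240)])
uvS=np.array([(325,254),(212,308),(184,262),(288,217)])
def W(p,c): return R.from_euler("z",p[2]).apply(c)+[p[0],p[1],0]
def f(p,s=True):
    r=[proj(T,w)-u for w,u in zip(W(p,C),uvT)]
    if s: r+=[proj(S,w)-u for w,u in zip(W(p,C),uvS)]
    return np.ravel(r)
for s in(False,True):
    o=least_squares(f,[480,-180,0.1],kwargs=dict(s=s)); print(o.x.round(3),o.fun.round(1))
p=o.x
# opening from fin (z102), ball
for name,uv,z in(("fin",(470.7-0,0),0),):pass
inv=lambda w:R.from_euler("z",-p[2]).apply(w-[p[0],p[1],0]).round(1)
print("fin",inv(atz(T,(325+(437-330)/3,140+80/3),102)),"ball",inv(atz(T,(325+(541-330)/3,140+180/3),80)),"anvil",inv(atz(T,(446,192),37.5)))
print("fin s",inv(atz(S,(299,222),102)),"ball s",inv(atz(S,(260,222),80)))
print("rim",atz(T,(200+160/3,140+207/3),122).round(),"base",atz(T,(200+185/3,140+220/3),12).round(),"baseS",atz(S,(369,211),12).round())
print("pot rim",atz(T,(325+(600-330)/3,140+333/3),120).round(),inv(atz(T,(325+(600-330)/3,140+333/3),120)),atz(T,(325+(565-330)/3,140+333/3),0).round())
print(camera_model("wrist"), get_obs()["t"])
E
```

```text
[ 4.67880e+02 -1.82857e+02  1.70000e-01] [-0.6 -0.4  0.3 -1.   1.   0.7 -0.7  0.5]
[ 4.69950e+02 -1.81058e+02  1.87000e-01] [-2.  -0.1 -1.5 -2.7  0.4 -1.3 -0.8  0.6  0.9 -1.5 -3.9  1.7 -2.7 -3.6
  1.7 -2.5]
fin [ 83.6  92.3 102. ] ball [ 3.5 31.2 80. ] anvil [  3.9 -94.2  37.5]
fin s [ 69.8  92.  102. ] ball s [-0.1 31.4 80. ]
rim [444. 144. 122.] base [447. 143.  12.] baseS [453. 146.  12.]
pot rim [ 360. -177.  120.] [-107.2   24.2  120. ] [ 361. -181.    0.]
{'mtx': array([[357.57750441,   0.        , 322.70547075],
       [  0.        , 357.57750441, 198.19202046],
       [  0.        ,   0.        ,   1.        ]]), 'position': array([ 243.2794207 , -580.79618152,  383.23693714]), 'orientation': array([-0.23257113,  0.17447113, -1.28360214])} 1.35
```

The smallest green tumbler stands on the board at top px (258,212), beside the amber one. The larger look-alikes are at (150,280) and (240,283), out on the bench. The enlarged crop confirms this. Caliper: ball at px (395,200), fin (361,167). The pot is just in front at (408,250).

```bash
cat >> h.py <<'E'
CAL=np.array([468.,-183.,0.17])
def c2w(c,p=CAL): return R.from_euler("z",p[2]).apply(np.array(c,float))+[p[0],p[1],0]
def w2c(w,p=CAL): return R.from_euler("z",-p[2]).apply(np.array(w,float)-[p[0],p[1],0])
def plan(P,yaw=None):
    """P world TCP target; yaw = world heading of tool x (mod pi). prints turn and shift in tool axes after the turn"""
    o=get_obs(); M=R.from_rotvec(o["orientation"]).as_matrix(); th=0
    cur=np.arctan2(M[1,0],M[0,0])
    if yaw is not None:
        # tool y is down: +turn about it decreases world yaw
        th=-((yaw-cur+np.pi/2)%np.pi-np.pi/2); M=M@R.from_rotvec([0,th,0]).as_matrix()
    d=M.T@(np.array(P)-o["ee_pos"])
    print("yaw",round(cur,3),"turn",round(th,3),"q6",o["qpos"][5].round(2),"shift",d.round(1),"rows>=",np.ceil(max(abs(d).max()/41,abs(th)/.12)),"\n toolaxes",M.round(2).tolist())
    return d
E
python3 - <<'E'
from h import *
P=c2w((5,30,200)); print(P); plan(P,CAL[2]+np.pi/2); print(get_obs()["t"])
plan(P)
E
```

```text
[ 467.85245336 -152.58654525  200.        ]
yaw -1.292 turn 0.109 q6 -0.02 shift [-391.7    4.6  367.4] rows>= 10.0 
 toolaxes [[0.17, 0.0, 0.99], [-0.99, 0.0, 0.17], [-0.0, -1.0, 0.0]]
1.35
yaw -1.292 turn 0 q6 -0.02 shift [-349.5    4.6  407.8] rows>= 10.0 
 toolaxes [[0.28, 0.0, 0.96], [-0.96, 0.0, 0.28], [-0.0, -1.0, 0.0]]
```

Emit:
arm_command(
  targets=[
    [0,0,0,0.109],
    [-28,0,26.2,0],
    [-28,0,26.2,0],
    [-28,0,26.2,0],
    [-28,0,26.2,0],
    [-28,0,26.2,0],
    [-28,0,26.2,0],
    [-28,0,26.2,0],
    [-28,0,26.2,0],
    [-28,0,26.2,0],
    [-28,0,26.2,0],
    [-28,0,26.2,0],
    [-28,0,26.2,0],
    [-28,0,26.2,0],
    [-28,0,26.2,0],
    [0,0,0,0],
  ],
  gripper=50,
)

```text
t: 2.68
ee_pos: [470.4, -148.1, 205.0]
orientation: [-1.284, 1.078, -1.08]
ft_force: [-0.9, -0.4, 0.2]
width: 44.0
```

```bash
python3 - <<'E'
from h import *
o=get_obs(); m=camera_model("wrist"); im=get_image("wrist"); cv2.imwrite("pics/w1.png",im)
print(o["t"],o["ee_pos"],o["width"])
for t,z in(("lever_ball",80),("lever_pivot",80),("fin_top",102),("blade_face",37.5),("anvil_face",37.5)):
    for d in tip_of("wrist",t): print(t,d["conf"].__round__(2),np.round(d["at"],1),atz(m,d["at"],z).round(1),w2c(atz(m,d["at"],z)).round(1))
s=silhouettes("wrist","lever_ball")
for d in s: print(d["conf"],d["at"],d["pixels"].sum())
print("expect",proj(m,c2w((5,30,80))),proj(m,c2w((74,92,102))))
E
```

```text
2.6833 [ 470.42344242 -148.11839722  205.00653773] 43.97688461140489
lever_ball 0.86 [325.5 191.6] [ 467.  -151.6   80. ] [ 4.3 31.1 80. ]
lever_ball 0.23 [415.8 177.7] [ 492.8 -226.6   80. ] [ 17.1 -47.1  80. ]
lever_pivot 0.74 [322.1  99.1] [ 543.4 -135.1   80. ] [82.5 34.4 80. ]
fin_top 0.59 [243.6 110.2] [524.9 -77.4 102. ] [ 74.   94.5 102. ]
blade_face 0.87 [354.5 184.5] [ 468.5 -180.9   37.5] [ 0.9  2.  37.5]
anvil_face 0.58 [450.2 186. ] [ 483.5 -275.    37.5] [ -0.2 -93.3  37.5]
anvil_face 0.54 [240.9 110.5] [520.  -61.6  37.5] [ 71.8 110.9  37.5]
0.76 [324.8, 146.6] 1598
expect [326.795747   190.83409093] [246.81702581 110.15207494]
```

View pics/w1.png

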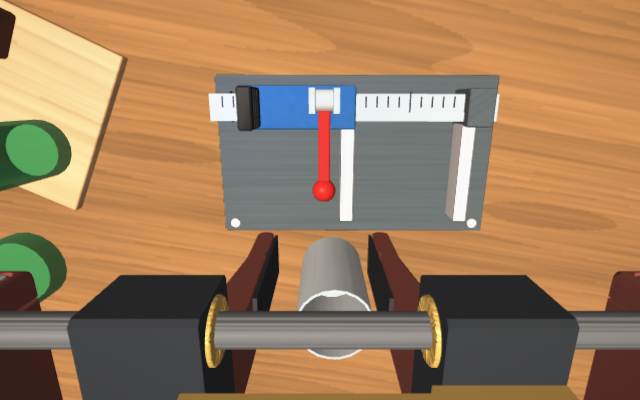

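Wrist view: caliper squarely aligned, red ball at (323,190), fin (246,108), anvil (460,170). The numbers agree with the model to within about 2 mm, and the pot stands below the jaws.

```bash
python3 - <<'E'
from h import *
P=c2w((5,32,78)); print(P); plan(P)
E
```

```text
[ 467.51408866 -150.61537571   78.        ]
yaw -1.403 turn 0 q6 1.06 shift [ -2.8 126.6   1.4] rows>= 4.0 
 toolaxes [[0.17, -0.0, 0.99], [-0.99, -0.0, 0.17], [0.0, -1.0, -0.0]]
```

Emit:
arm_command(
  targets=[
    [-2,30,0.5,0],
    [0,35,0,0],
    [0,35,0,0],
    [0,20,0,0],
    [0,6.5,0,0],
    [0,0,0,0],
  ],
  gripper=50,
)

```text
t: 3.53
ee_pos: [466.0, -150.9, 76.7]
orientation: [-1.285, 1.087, -1.082]
ft_force: [0.2, -0.1, -0.8]
width: 43.9
```

Emit:
arm_command(
  targets=[
    [0,0,0,0],
    [0,0,0,0],
    [0,0,0,0],
    [0,0,0,0],
    [0,0,0,0],
  ],
  gripper=0,
)

```text
t: 3.95
ee_pos: [468.1, -150.7, 79.0]
orientation: [-1.284, 1.082, -1.085]
ft_force: [0.6, -0.2, 0.8]
width: 14.0
```

Emit:
arm_command(
  targets=[
    [0,0,0,0],
    [0,0,0,0],
  ],
)

```text
t: 4.12
ee_pos: [467.6, -150.4, 78.4]
orientation: [-1.285, 1.083, -1.084]
ft_force: [-0.1, 0.2, 0.1]
width: 1.8
```

```bash
python3 - <<'E'
from h import *
o=get_obs(); m=camera_model("wrist"); im=get_image("wrist"); cv2.imwrite("pics/w2.png",im)
print(o["t"],o["ee_pos"],o["width"],o["ft_force"])
E
```

```text
4.1167 [ 467.62946331 -150.42048819   78.40146077] 1.80807306734367 [-0.11859535  0.24470654  0.1198682 ]
```

View pics/w2.png

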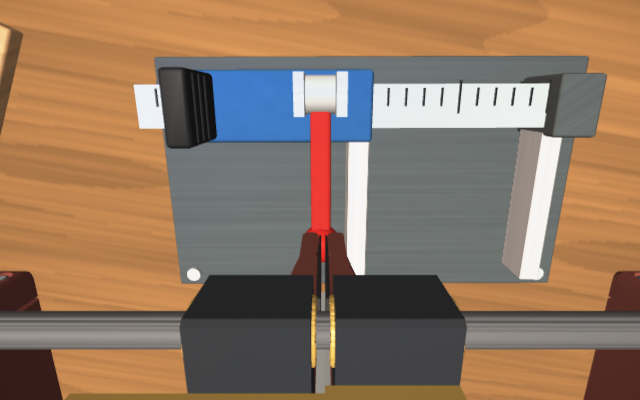

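```bash
python3 - <<'E'
from h import *
m=camera_model("wrist")
print(m["position"])
for c in[(5,32,80),(15,32,80),(5,32,60),(80,32,80),(74,94,102),(105,-142,10),(-60,142,10),(0,-95,37.5)]: print(c,proj(m,c2w(c)).round(1))
M=R.from_rotvec(get_obs()["orientation"]).as_matrix();E=get_obs()["ee_pos"]
for t in[(0,0,0),(0,17,0),(0,17,10),(0,-2,10)]: print("tool",t,proj(m,E+M@np.array(t,float)).round(1))
for d in tip_of("wrist","lever_ball"): print(d["conf"],d["at"])
for d in tip_of("wrist","lever_pivot"): print(d["conf"],d["at"])
for n in("scene","top"):
    get_image(n)
    for d in tip_of(n,"lever_ball"): print(n,d["conf"],d["at"])
s=get_image("scene"); cv2.imwrite("pics/s2.png",cv2.resize(s[190:310,180:330],None,fx=4,fy=4,interpolation=cv2.INTER_CUBIC))
E
```

```text
[ 540.54331027 -138.13900891  256.98234827]
(5, 32, 80) [322.4 243.4]
(15, 32, 80) [322.3 225.7]
(5, 32, 60) [322.4 230.1]
(80, 32, 80) [322.3  97. ]
(74, 94, 102) [175.1 111.5]
(105, -142, 10) [591.5  57.4]
(-60, 142, 10) [179.4 286.6]
(0, -95, 37.5) [517.5 225.1]
tool (0, 0, 0) [322. 242.]
tool (0, 17, 0) [322.1 230.7]
tool (0, 17, 10) [322.1 214.4]
tool (0, -2, 10) [322.  225.7]
0.85 [319.5, 240.9]
0.77 [316.8, 91.3]
scene 0.58 [258.9, 220.7]
```

View pics/s2.png

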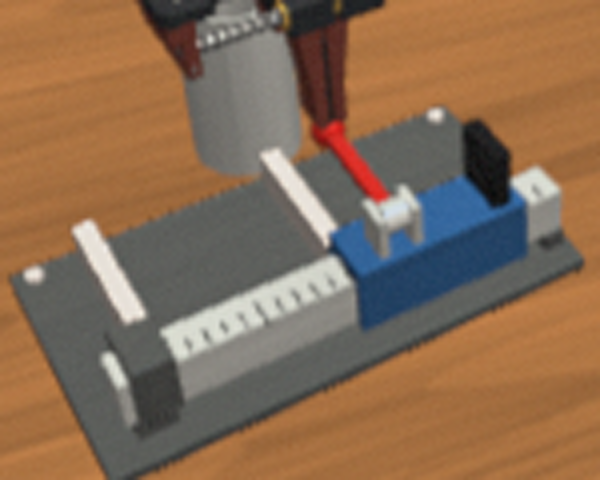

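```bash
python3 - <<'E'
from h import *
print(tip_reach, tip_reach() if callable(tip_reach) else "")
o=get_obs();print(o["t"],o["width"],o["ft_force"],o["ee_pos"])
im=cv2.imread("pics/w2.png"); a=cv2.resize(im[205:275,270:375],None,fx=4,fy=4,interpolation=cv2.INTER_CUBIC)
s=cv2.imread("pics/s2.png")[100:380,200:580]
cv2.imwrite("pics/c2.png",np.hstack([a,s]))
E
```

```text
17.0 
4.5167 0.09298241275207603 [-0.86895229 -0.3870934  -0.10074546] [ 467.40716306 -150.44005708   78.01756421]
```

View pics/c2.png

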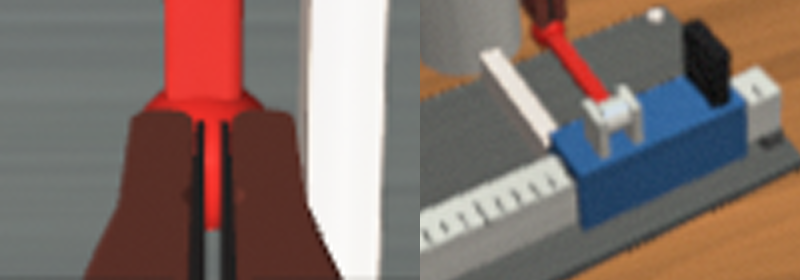

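```bash
python3 - <<'E'
from h import *
S=camera_model("scene");T=camera_model("top")
o=get_obs();M=R.from_rotvec(o["orientation"]).as_matrix();E=o["ee_pos"]
for t in[(0,17,0),(0,0,0),(0,-14,0),(0,-30,0)]: print("tool",t,"scene crop",((proj(S,E+M@np.array(t,float))-[180,190])*4).round())
for c in[(5,32,80),(5,32,50),(80,32,80),(74,94,102),(105,-142,10),(105,142,10),(-60,142,10)]: print(c,((proj(S,c2w(c))-[180,190])*4).round())
E
```

```text
tool (0, 17, 0) scene crop [324. 157.]
tool (0, 0, 0) scene crop [322. 134.]
tool (0, -14, 0) scene crop [320. 115.]
tool (0, -30, 0) scene crop [317.  93.]
(5, 32, 80) [321. 132.]
(5, 32, 50) [325. 171.]
(80, 32, 80) [384. 211.]
(74, 94, 102) [478. 132.]
(105, -142, 10) [102. 475.]
(105, 142, 10) [579. 252.]
(-60, 142, 10) [438.  98.]
```

```bash
python3 - <<'E'
from h import *
m=camera_model("wrist")
o=get_obs();M=R.from_rotvec(o["orientation"]).as_matrix();E=o["ee_pos"]
for y in(17,0,-10,-14,-20,-30):
  for z in(-10,0,10): print(y,z,[proj(m,E+M@np.array((x,y,z),float)).round(1).tolist() for x in(-22,22)])
im=cv2.imread("pics/w1.png"); cv2.imwrite("pics/c3.png",cv2.resize(im[225:325,250:400],None,fx=5,fy=5,interpolation=cv2.INTER_CUBIC))
E
```

```text
17 -10 [[284.8, 246.7], [359.4, 246.7]]
17 0 [[284.3, 230.8], [359.8, 230.8]]
17 10 [[283.8, 214.5], [360.3, 214.5]]
0 -10 [[281.6, 259.2], [362.5, 259.2]]
0 0 [[281.1, 242.1], [363.0, 242.1]]
0 10 [[280.5, 224.5], [363.6, 224.5]]
-10 -10 [[279.5, 267.5], [364.5, 267.5]]
-10 0 [[278.9, 249.6], [365.2, 249.6]]
-10 10 [[278.2, 231.2], [365.8, 231.2]]
-14 -10 [[278.6, 271.1], [365.4, 271.1]]
-14 0 [[277.9, 252.9], [366.1, 252.9]]
-14 10 [[277.2, 234.1], [366.7, 234.1]]
-20 -10 [[277.1, 276.8], [366.9, 276.8]]
-20 0 [[276.4, 258.1], [367.5, 258.0]]
-20 10 [[275.7, 238.7], [368.2, 238.7]]
-30 -10 [[274.5, 287.1], [369.4, 287.1]]
-30 0 [[273.7, 267.5], [370.2, 267.4]]
-30 10 [[272.9, 247.1], [371.0, 247.1]]
```

View pics/c3.png

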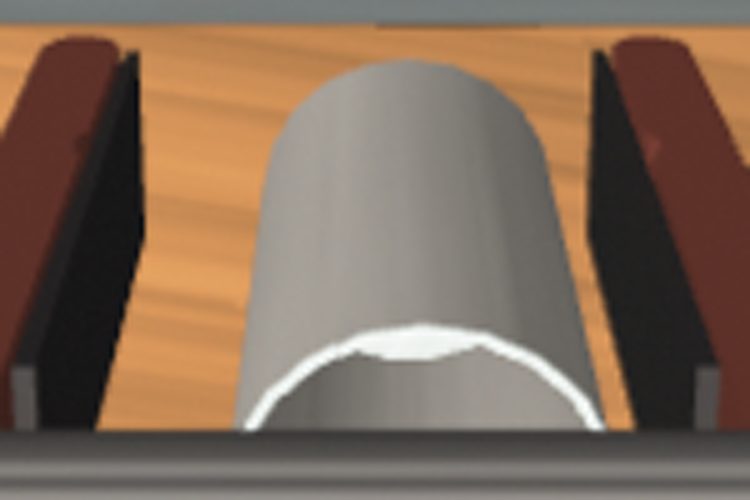

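Both the tip corners in the crop, (277.6,236) and (369.4,235.5), and the ball seen beneath the closed fingers put the real fingertips about 15 mm *behind* the TCP, not 17 mm ahead. I'll use tip = tool y −15.5 and grasp ≈ −34.5 from here on.

Emit:
arm_command(
  targets=[
    [0,0,0,0],
    [0,0,0,0],
    [0,0,0,0],
    [0,0,0,0],
    [0,0,0,0],
    [0,10,0,0],
    [0,12,0,0],
    [0,9,0,0],
    [0,0,0,0],
  ],
  gripper=50,
)

```text
t: 5.27
ee_pos: [466.0, -150.0, 45.1]
orientation: [-1.286, 1.086, -1.081]
ft_force: [-0.6, 0.1, -1.3]
width: 44.0
```

Emit:
arm_command(
  targets=[
    [0,0,0,0],
    [0,0,0,0],
    [0,0,0,0],
    [0,0,0,0],
    [0,0,0,0],
    [0,0,0,0],
    [0,0,0,0],
  ],
  gripper=0,
)

```text
t: 5.85
ee_pos: [467.7, -150.3, 47.4]
orientation: [-1.284, 1.083, -1.084]
ft_force: [0.7, 2.9, 2.5]
width: 18.6
```

Emit:
arm_command(
  targets=[
    [0,-3.8,0.1,0],
    [0,-3.7,0.3,0],
    [0,-3.7,0.5,0],
    [0,-3.7,0.6,0],
    [0,-3.65,0.8,0],
    [0,-3.6,1.05,0],
    [0,-3.5,1.2,0],
    [0,-3.5,1.4,0],
    [0,-6.8,3.3,0],
    [0,-6.4,3.9,0],
    [0,-6.0,4.5,0],
    [0,-5.5,5.1,0],
    [0,-4.9,5.6,0],
    [0,-4.4,6.1,0],
    [0,-2.0,3.2,0],
    [0,0,0,0],
    [0,0,0,0],
  ],
)

```text
t: 7.27
ee_pos: [505.3, -144.2, 112.8]
orientation: [-1.284, 1.082, -1.084]
ft_force: [-2.5, 1.2, 5.2]
width: 17.9
```

Emit:
arm_command(
  targets=[
    [0,0,0,0],
    [0,0,0,0],
    [0,0,0,0],
    [0,0,0,0],
    [0,-20,0,0],
    [0,-30,0,0],
    [0,-30,0,0],
    [0,0,0,0],
  ],
  gripper=50,
)

```text
t: 7.93
ee_pos: [508.0, -145.2, 197.3]
orientation: [-1.281, 1.076, -1.09]
ft_force: [1.1, -0.2, 0.7]
width: 44.0
```

```bash
python3 - <<'E'
from h import *
get_image("top"); T=camera_model("top")
for d in tip_of("top","lever_ball"): print(d["conf"],d["at"],w2c(atz(T,d["at"],145)))
print("exp up",proj(T,c2w((42.7,32,145))))
# board corners (top): right-top crop(288,92), right-bottom (228,308)
a=atz(T,(200+288/3,140+92/3),12);b=atz(T,(200+228/3,140+308/3),12);print(a,b,np.linalg.norm(a-b)); yaw=np.arctan2(*(a-b)[[1,0]]);print("board yaw",yaw)
for t in("block",(250,178)),: print(atz(T,t[1],12))
for n in("amber_tumbler","forming_block"):
  for d in tip_of("top",n): print(n,d["conf"],atz(T,d["at"],12))
P=np.array([441,143,195.]); plan(P,yaw)
E
```

```text
exp up [398.74591835 176.80972042]
[546.20661687  64.73835375  12.        ] [380.30562052 109.13326781  12.        ] 171.73831541846388
board yaw -0.2614724752569795
[529.11290372 170.91891037  12.        ]
amber_tumbler 0.64 [463.18309446 238.48401332  12.        ]
amber_tumbler 0.41 [448.22501754 145.28767799  12.        ]
forming_block 0.62 [568.26284246 243.19525643  12.        ]
yaw -1.401 turn -1.14 q6 1.1 shift [-135.    -3.5  260.9] rows>= 10.0 
 toolaxes [[0.97, -0.0, 0.26], [-0.26, 0.0, 0.97], [-0.0, -1.0, 0.0]]
```

Emit:
arm_command(
  targets=[
    [0,0,0,-0.114],
    [0,0,0,-0.114],
    [0,0,0,-0.114],
    [0,0,0,-0.114],
    [0,0,0,-0.114],
    [0,0,0,-0.114],
    [0,0,0,-0.114],
    [0,0,0,-0.114],
    [0,0,0,-0.114],
    [0,0,0,-0.114],
  ],
  gripper=86,
)

```text
t: 8.97
ee_pos: [503.5, -143.8, 190.4]
orientation: [-1.561, 0.203, -0.198]
ft_force: [-0.5, -0.3, 0.1]
width: 74.9
```

Emit:
arm_command(
  targets=[
    [-13,0,26.3,0],
    [-13,0,26.3,0],
    [-13,0,26.3,0],
    [-13,0,26.3,0],
    [-13,0,26.3,0],
    [-13,0,26.3,0],
    [-13,0,26.3,0],
    [-13,0,26.3,0],
    [-13,0,26.3,0],
    [-13,0,26.3,0],
    [0,0,0,0],
    [0,0,0,0],
  ],
)

```text
t: 9.97
ee_pos: [445.7, 144.4, 190.9]
orientation: [-1.562, 0.204, -0.201]
ft_force: [0.2, -0.4, -0.0]
width: 75.7
```

```bash
python3 - <<'E'
from h import *
o=get_obs(); m=camera_model("wrist"); im=get_image("wrist"); cv2.imwrite("pics/w3.png",im)
print(o["t"],o["ee_pos"],o["width"],o["qpos"])
for n in("green_tumbler","amber_tumbler"):
  for d in tip_of("wrist",n): print(n,d["conf"],d["at"],atz(m,d["at"],12))
# project model circles
for P in((447,144),):
  for z in(12,122):
    c=[proj(m,(P[0]+30*np.cos(a),P[1]+30*np.sin(a),z)) for a in np.linspace(0,6.28,60)]
    cv2.polylines(im,[np.int32(np.round(c))],True,(0,0,255) if z>50 else (255,0,0),1)
cv2.imwrite("pics/w3o.png",im)
E
```

```text
9.9667 [445.66969056 144.39437753 190.88386006] 75.65326354873113 [ 2.87996447e-01  2.12799491e-01  1.97614555e+00 -1.37784782e-04
  9.55256220e-01  5.45972867e-01]
green_tumbler 0.59 [319.8, 169.4] [444.4498301 148.6285762  12.       ]
amber_tumbler 0.67 [314.9, 75.7] [463.13565892 236.92273037  12.        ]
```

View pics/w3o.png

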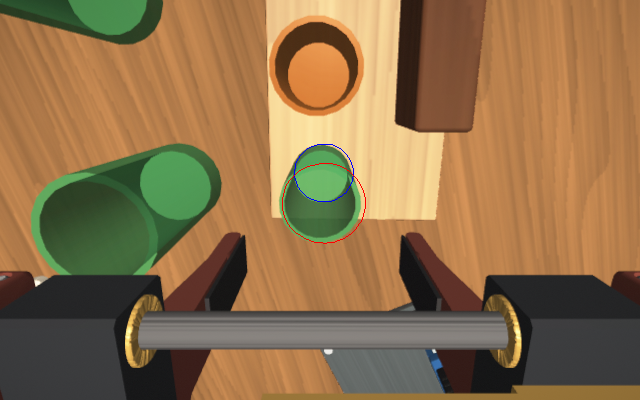

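The green rim is at (320,203), about 3 px left of my overlay, so I correct by −1 mm in tool x. Amber at (316,65) and the block are clear of the fingers.

Emit:
arm_command(
  targets=[
    [-1,25,0,0],
    [0,35,0,0],
    [0,35,0,0],
    [0,24,0,0],
    [0,10,0,0],
    [0,0,0,0],
  ],
)

```text
t: 10.62
ee_pos: [444.4, 142.4, 61.2]
orientation: [-1.563, 0.21, -0.203]
ft_force: [-0.3, 0.2, 0.4]
width: 75.9
```

Emit:
arm_command(
  targets=[
    [0,0,0,0],
    [0,0,0,0],
    [0,0,0,0],
    [0,0,0,0],
    [0,0,0,0],
    [0,0,0,0],
  ],
  gripper=0,
)

```text
t: 11.12
ee_pos: [446.6, 144.1, 64.4]
orientation: [-1.56, 0.203, -0.206]
ft_force: [-1.8, 0.6, 8.6]
width: 60.1
```

Emit:
arm_command(
  targets=[
    [0,-5,0,0],
    [0,-15,0,0],
    [0,-30,0,0],
    [0,-35,0,0],
    [0,-35,0,0],
    [0,-30,0,0],
    [0,-10,0,0],
    [0,0,0,-0.108],
    [0,0,0,-0.108],
    [0,0,0,-0.108],
    [0,0,0,-0.108],
    [0,0,0,0],
  ],
)

```text
t: 12.12
ee_pos: [445.1, 143.6, 222.2]
orientation: [-1.567, -0.136, 0.139]
ft_force: [-0.3, 0.6, -3.7]
width: 60.2
```

```bash
python3 - <<'E'
from h import *
o=get_obs();m=camera_model("wrist"); im=get_image("wrist"); cv2.imwrite("pics/w4.png",im)
print(o["t"],o["ee_pos"],o["width"],o["ft_force"])
plan([*c2w((0,-61,0))[:2],o["ee_pos"][2]],CAL[2])
plan([*c2w((0,-61,0))[:2],o["ee_pos"][2]])
for d in tip_of("wrist","green_tumbler"): print(d["conf"],d["at"])
E
```

```text
12.1167 [445.09441777 143.59100932 222.19789927] 60.24076939190162 [-0.26589981  0.58482934 -3.70206654]
yaw 0.169 turn -0.001 q6 0.12 shift [-3.280e+01  2.000e-01 -3.868e+02] rows>= 10.0 
 toolaxes [[0.99, -0.0, -0.17], [0.17, -0.0, 0.99], [-0.0, -1.0, -0.0]]
yaw 0.169 turn 0 q6 0.12 shift [-3.250e+01  2.000e-01 -3.868e+02] rows>= 10.0 
 toolaxes [[0.99, -0.0, -0.17], [0.17, -0.0, 0.99], [-0.0, -1.0, -0.0]]
0.94 [193.3, 120.5]
0.78 [318.8, 211.0]
```

Emit:
arm_command(
  targets=[
    [-2,0,-12,0],
    [-2,0,-24,0],
    [-2,0,-25,0],
    [-2,0,-25,0],
    [-2,0,-25,0],
    [-2,0,-25,0],
    [-2,0,-25,0],
    [-2,0,-25,0],
    [-2,0,-25,0],
    [-2,0,-25,0],
    [-2,0,-25,0],
    [-2,0,-25,0],
    [-2,0,-25,0],
    [-2,0,-25,0],
    [-2,0,-25,0],
    [-2,0,-18,0],
    [0,0,-8,0],
    [0,0,0,0],
    [0,0,0,0],
  ],
)

```text
t: 13.8
ee_pos: [479.8, -242.5, 222.7]
orientation: [-1.566, -0.132, 0.133]
ft_force: [0.7, 0.9, -3.1]
width: 60.5
```

```bash
python3 - <<'E'
from h import *
o=get_obs();m=camera_model("wrist"); im=get_image("wrist"); cv2.imwrite("pics/w5.png",im)
print(o["t"],o["ee_pos"],w2c(o["ee_pos"]),o["width"])
plan([*c2w((0,-61,0))[:2],62.4])
for t,z in(("lever_ball",145),("lever_pivot",80),("fin_top",102),("blade_face",37.5),("anvil_face",37.5)):
    for d in tip_of("wrist",t): print(t,d["conf"].__round__(2),np.round(d["at"],1),w2c(atz(m,d["at"],z)).round(1))
b=o["ee_pos"][2]-62.4+12
for z in(b,b+110):
    c=[proj(m,o["ee_pos"]*[1,1,0]+np.array([30*np.cos(a),30*np.sin(a),z])) for a in np.linspace(0,6.28,60)]
    cv2.polylines(im,[np.int32(np.round(c))],True,(0,0,255),1)
# caliper model overlay
for q in([(105,142,10),(105,-142,10),(-60,-142,10),(-60,142,10)],[(-35,-95,50),(62,-95,50),(62,-107,50),(-35,-107,50)]):
    cv2.polylines(im,[np.int32(np.round([proj(m,c2w(x)) for x in q]))],True,(255,255,0),1)
cv2.imwrite("pics/w5o.png",im)
E
```

```text
13.8 [ 479.80702844 -242.46907086  222.67925898] [  1.57571027 -60.60935114 222.67925898] 60.53768370814345
yaw 0.17 turn 0 q6 -0.66 shift [ -1.5 160.4  -1. ] rows>= 4.0 
 toolaxes [[0.99, -0.0, -0.17], [0.17, 0.0, 0.99], [-0.0, -1.0, 0.0]]
lever_ball 0.96 [379.   66.2] [ 40.5  33.4 145. ]
lever_pivot 0.6 [414.9  75.5] [81.  31.3 80. ]
blade_face 0.86 [321.1 109.2] [ 0.9  2.3 37.5]
```

View pics/w5o.png

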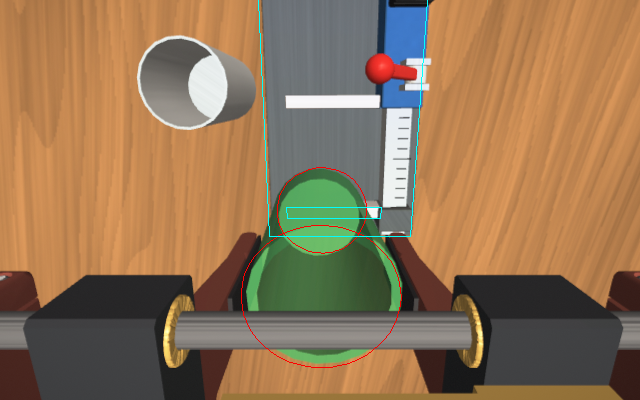

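Emit:
arm_command(
  targets=[
    [-1,25,-0.5,0],
    [0,38,0,0],
    [0,38,0,0],
    [0,30,0,0],
    [0,18,0,0],
    [0,6,0,0],
    [0,3,0,0],
    [0,2,0,0],
    [0,0,0,0],
    [0,0,0,0],
    [0,0,0,0],
  ],
)

```text
t: 15.02
ee_pos: [480.2, -244.1, 64.5]
orientation: [-1.568, -0.136, 0.133]
ft_force: [0.3, 0.0, -3.2]
width: 60.2
```

Emit:
arm_command(
  targets=[
    [0,1,0,0],
    [0,0.5,0,0],
    [0,0,0,0],
  ],
)

```text
t: 15.27
ee_pos: [479.8, -244.0, 62.5]
orientation: [-1.567, -0.135, 0.133]
ft_force: [-1.0, 0.1, 3.2]
width: 60.1
```

Emit:
arm_command(
  targets=[
    [0,0,0,0],
    [0,0,0,0],
    [0,0,0,0],
    [0,0,0,0],
    [0,-8,0,0],
    [0,-20,0,0],
    [0,-35,0,0],
    [0,-35,0,0],
    [0,-35,0,0],
    [0,0,0,0],
    [0,0,0,0],
  ],
  gripper=86,
)

```text
t: 16.18
ee_pos: [480.7, -244.4, 197.4]
orientation: [-1.57, -0.138, 0.131]
ft_force: [0.1, 0.2, -0.2]
width: 75.0
```

```bash
python3 - <<'E'
from h import *
o=get_obs();m=camera_model("wrist"); im=get_image("wrist"); cv2.imwrite("pics/w6.png",im)
print(o["t"],o["ee_pos"],w2c(o["ee_pos"]),o["width"],o["ft_force"])
for d in tip_of("wrist","green_tumbler"): print("g",d["conf"],d["at"],w2c(atz(m,d["at"],10)))
for t,z in(("fin_top",102),("blade_face",37.5),("anvil_face",37.5)):
    for d in tip_of("wrist",t): print(t,d["conf"].__round__(2),np.round(d["at"],1),w2c(atz(m,d["at"],z)).round(1))
get_image("top");T=camera_model("top")
for d in tip_of("top","green_tumbler"): print("g top",d["conf"],d["at"],w2c(atz(T,d["at"],10)))
for d in tip_of("top","fin_top"): print("fin top",d["conf"],d["at"],w2c(atz(T,d["at"],102)))
# push start: behind fin
print("exp rim rows",proj(m,c2w((0,-61,120))),proj(m,c2w((0,-61,10))))
plan([*c2w((74,130,0))[:2],o["ee_pos"][2]])
E
```

```text
16.1833 [ 480.6618785  -244.3695366   197.40502144] [  2.0967122  -62.62704678 197.40502144] 74.96738522201343 [ 0.07935484  0.16132071 -0.17497544]
g 0.57 [315.2, 171.5] [ -3.95039885 -63.47814652  10.        ]
blade_face 0.58 [317.9 102.7] [-0.7  6.1 37.5]
anvil_face 0.28 [321.6 108.5] [ 2.6  1.  37.5]
g top 0.93 [253.3, 278.8] [-107.49706735  365.55629295   10.        ]
g top 0.76 [163.6, 277.4] [-69.82401873 562.0787724   10.        ]
g top 0.75 [433.2, 198.7] [  0.20612888 -70.02554709  10.        ]
g top 0.59 [430.4, 199.9] [ -1.41730441 -63.05274546  10.        ]
fin top 0.73 [360.3, 169.3] [ 78.90432484  97.08039581 102.        ]
fin top 0.62 [179.1, 188.7] [102.71898808 473.04000674 102.        ]
exp rim rows [318.26563621 197.87682787] [318.99051617 169.15748137]
yaw 0.171 turn 0 q6 -0.66 shift [ 73.7  -3.6 191.3] rows>= 5.0 
 toolaxes [[0.99, -0.0, -0.17], [0.17, 0.0, 0.99], [-0.0, -1.0, 0.0]]
```

Emit:
arm_command(
  targets=[
    [5,0,10,0],
    [8,0,22,0],
    [10,0,25,0],
    [10,0,25,0],
    [10,0,25,0],
    [10,0,25,0],
    [10,0,25,0],
    [9,0,22,0],
    [1.5,0,12,0],
    [0,0,0,0],
    [0,30,0,0],
    [0,38,0,0],
    [0,38,0,0],
    [0,22,0,0],
    [0,6,0,0],
    [0,0,0,0],
    [0,0,0,0],
  ],
  gripper=0,
)

```text
t: 18.0
ee_pos: [519.7, -43.6, 61.4]
orientation: [-1.567, -0.134, 0.133]
ft_force: [0.4, 0.8, 0.7]
width: 0.3
```

```bash
python3 - <<'E'
from h import *
o=get_obs();m=camera_model("wrist"); im=get_image("wrist"); cv2.imwrite("pics/w7.png",im)
print(o["t"],o["ee_pos"],w2c(o["ee_pos"]),o["width"],o["ft_force"])
for t,z in(("fin_top",102),):
    for d in tip_of("wrist",t): print(t,d["conf"].__round__(2),np.round(d["at"],1),w2c(atz(m,d["at"],z)).round(1))
get_image("top");T=camera_model("top")
for d in tip_of("top","green_tumbler"): print("g top",d["conf"],d["at"],w2c(atz(T,d["at"],10)))
w=cv2.imread("pics/w6.png"); h=cv2.cvtColor(w,cv2.COLOR_BGR2HSV); g=(h[...,0]>45)&(h[...,0]<85)&(h[...,1]>80)
for r in(160,170,180,190,198,205): 
    c=np.where(g[r,200:440])[0]+200; print(r,c.min() if len(c) else None,c.max() if len(c) else None)
E
```

```text
18.0 [519.68848677 -43.5681333   61.4020585 ] [ 74.53279592 128.67714423  61.4020585 ] 0.3415054009534091 [0.35078963 0.77181802 0.72147847]
fin_top 0.71 [322.2 346.1] [ 75.1  93.7 102. ]
g top 0.68 [250.0, 278.7] [-106.00405287  372.77956956   10.        ]
g top 0.6 [165.0, 277.1] [-69.70926061 558.93145534  10.        ]
160 293 344
170 288 347
180 282 352
190 279 355
198 278 356
205 278 356
```

Emit:
arm_command(
  targets=[
    [0,0,-4,0],
    [0,0,-5,0],
    [0,0,-4,0],
    [0,0,-2,0],
    [0,0,-2,0],
    [0,0,-2,0],
    [0,0,-2,0],
    [0,0,-2,0],
    [0,0,-2,0],
    [0,0,-2,0],
  ],
)

```text
t: 19.03
ee_pos: [523.8, -69.6, 60.7]
orientation: [-1.567, -0.134, 0.134]
ft_force: [0.1, 2.0, 1.7]
width: 0.8
```

Emit:
arm_command(
  targets=[
    [0,0,-2,0],
    [0,0,-2,0],
    [0,0,-2,0],
    [0,0,-2,0],
    [0,0,-2,0],
    [0,0,-2,0],
    [0,0,-2,0],
  ],
)

```text
t: 19.62
ee_pos: [526.3, -83.5, 60.7]
orientation: [-1.567, -0.134, 0.134]
ft_force: [-0.9, 2.7, 1.3]
width: 0.7
```

Emit:
arm_command(
  targets=[
    [0,0,-2,0],
    [0,0,-2,0],
    [0,0,-1.5,0],
    [0,0,-1,0],
    [0,0,-1,0],
  ],
)

```text
t: 20.03
ee_pos: [527.5, -90.9, 60.7]
orientation: [-1.567, -0.134, 0.134]
ft_force: [-0.7, 2.2, 0.9]
width: 0.5
```

Emit:
arm_command(
  targets=[
    [0,0,-0.8,0],
    [0,0,-0.7,0],
    [0,0,-0.5,0],
  ],
)

```text
t: 20.28
ee_pos: [527.8, -92.7, 60.7]
orientation: [-1.567, -0.134, 0.134]
ft_force: [-0.6, 2.9, 1.1]
width: 0.5
```

Emit:
arm_command(
  targets=[
    [0,0,-0.5,0],
    [0,0,-0.5,0],
    [0,0,-0.5,0],
  ],
)

```text
t: 20.53
ee_pos: [528.0, -94.2, 60.7]
orientation: [-1.567, -0.134, 0.134]
ft_force: [-0.1, 2.1, 2.1]
width: 0.5
```

Emit:
arm_command(
  targets=[
    [0,0,-0.5,0],
    [0,0,-0.5,0],
    [0,0,-0.5,0],
    [0,0,-0.5,0],
  ],
)

```text
t: 20.87
ee_pos: [528.4, -96.2, 60.7]
orientation: [-1.567, -0.134, 0.134]
ft_force: [-0.1, 2.2, 1.9]
width: 0.2
```

Emit:
arm_command(
  targets=[
    [0,0,-0.5,0],
    [0,0,-0.5,0],
    [0,0,-0.5,0],
  ],
)

```text
t: 21.12
ee_pos: [528.8, -97.4, 60.7]
orientation: [-1.566, -0.134, 0.134]
ft_force: [0.3, 4.7, 0.6]
width: 0.4
```

Emit:
arm_command(
  targets=[
    [0,0,-0.4,0],
    [0,0,-0.4,0],
  ],
)

```text
t: 21.28
ee_pos: [528.9, -98.3, 60.7]
orientation: [-1.567, -0.134, 0.134]
ft_force: [1.7, 4.4, 0.6]
width: 0.3
```

Emit:
arm_command(
  targets=[
    [0,0,-0.4,0],
    [0,0,-0.4,0],
  ],
)

```text
t: 21.45
ee_pos: [529.1, -99.1, 60.8]
orientation: [-1.566, -0.134, 0.134]
ft_force: [1.3, 6.6, 0.9]
width: 0.3
```

Emit:
arm_command(
  targets=[
    [0,0,0,0],
  ],
)

```text
t: 21.53
ee_pos: [529.1, -99.1, 60.7]
orientation: [-1.566, -0.134, 0.134]
ft_force: [0.8, 4.7, 0.7]
width: 0.6
```

Emit:
arm_command(
  targets=[
    [0,0,-0.4,0],
    [0,0,0,0],
  ],
)

```text
t: 21.7
ee_pos: [529.3, -99.3, 60.8]
orientation: [-1.566, -0.134, 0.134]
ft_force: [1.8, 6.2, 1.4]
width: 0.6
```

Emit:
arm_command(
  targets=[
    [0,0,-0.4,0],
    [0,0,0,0],
  ],
)

```text
t: 21.87
ee_pos: [529.4, -99.5, 60.8]
orientation: [-1.566, -0.134, 0.133]
ft_force: [1.9, 6.6, 0.7]
width: 0.6
```

Emit:
arm_command(
  targets=[
    [0,0,-0.4,0],
    [0,0,0,0],
  ],
)

```text
t: 22.03
ee_pos: [529.5, -99.7, 60.8]
orientation: [-1.566, -0.135, 0.133]
ft_force: [2.5, 9.0, -0.0]
width: 0.3
```

Emit:
arm_command(
  targets=[
    [0,0,0.5,0],
    [0,0,0.5,0],
    [0,0,1,0],
    [0,0,8,0],
    [0,0,15,0],
    [0,-30,0,0],
    [0,-40,0,0],
    [0,-40,0,0],
    [0,-30,0,0],
    [0,0,0,0],
    [0,0,0,0],
  ],
)

```text
t: 22.95
ee_pos: [525.7, -75.8, 202.4]
orientation: [-1.568, -0.137, 0.131]
ft_force: [-0.5, 0.3, -1.0]
width: 0.2
```

```bash
python3 - <<'E'
from h import *
o=get_obs();m=camera_model("wrist"); im=get_image("wrist"); cv2.imwrite("pics/w8.png",im)
print(o["t"],o["ee_pos"],w2c(o["ee_pos"]),o["ft_force"])
for n in("wrist","top","scene"):
  m=camera_model(n); 
  if n!="wrist": cv2.imwrite(f"pics/{n}8.png",get_image(n))
  for t,z in(("fin_top",102),("lever_ball",145),("blade_face",37.5),("anvil_face",37.5),("green_tumbler",10)):
    for d in tip_of(n,t)[:2]: print(n,t,d["conf"].__round__(2),np.round(d["at"],1),w2c(atz(m,d["at"],z)).round(1))
E
```

```text
22.95 [525.7356499  -75.81408654 202.42304953] [ 75.03734168  95.87295066 202.42304953] [-0.47254037  0.2750904  -1.00115101]
wrist fin_top 0.96 [323.5 241.3] [ 75.5  54.6 102. ]
top blade_face 0.48 [219.6 163. ] [160.1 397.2  37.5]
top green_tumbler 0.96 [251.3 279.6] [-108.5  370.2   10. ]
top green_tumbler 0.57 [168.  279.2] [-75.4 552.9  10. ]
scene fin_top 0.57 [281.4 228.4] [ 68.4  52.5 102. ]
scene lever_ball 0.6 [245.9 215.4] [ 38.5 -10.7 145. ]
scene lever_ball 0.59 [421.4 229.6] [261.2 261.9 145. ]
scene blade_face 0.72 [237.2 248.1] [  8.9 -30.5  37.5]
scene blade_face 0.3 [257.8 252.2] [45.   2.7 37.5]
scene anvil_face 0.79 [208.5 257.9] [  3.5 -94.7  37.5]
scene green_tumbler 0.76 [399.9 171.3] [-60.9 534.1  10. ]
scene green_tumbler 0.64 [224.8 258.7] [ -2.1 -59.3  10. ]
```

Blade fin is now at y = 54.6, an opening of about 59.6 mm: both jaws are on the glass. Next, lock the lever.

```bash
python3 - <<'E'
from h import *
o=get_obs()
pts=[(57+13.5,150)]
for th in np.arange(1.05,-0.01,-0.105):
    b=np.array([80-75*np.cos(th),80+75*np.sin(th)]); n=np.array([np.sin(th),np.cos(th)])
    s=np.clip((th-.1)/.7,0,1)   # 1: side contact, 0: centred on top
    c=b+9*n+[13.5*s,0]-[0,3*s]
    pts.append(tuple(c))
pts=np.array(pts); print(pts.round(1).tolist())
d=np.diff(pts,axis=0); print("rows (x, y=-dz)",[[round(a,1),round(-b,1)] for a,b in d])
P=c2w((pts[0][0],-7,pts[0][1]-15.5)); plan(P)
plan(P+[0,0,202-P[2]])
E
```

```text
[[70.5, 150.0], [64.0, 146.5], [56.9, 143.1], [50.1, 138.9], [42.6, 134.2], [34.9, 129.2], [27.8, 123.6], [21.4, 117.4], [15.6, 110.9], [10.6, 104.0], [6.5, 96.8], [5.0, 89.0]]
rows (x, y=-dz) [[np.float64(-6.5), np.float64(3.5)], [np.float64(-7.1), np.float64(3.5)], [np.float64(-6.7), np.float64(4.2)], [np.float64(-7.5), np.float64(4.6)], [np.float64(-7.7), np.float64(5.1)], [np.float64(-7.1), np.float64(5.6)], [np.float64(-6.4), np.float64(6.1)], [np.float64(-5.7), np.float64(6.6)], [np.float64(-5.0), np.float64(6.9)], [np.float64(-4.2), np.float64(7.2)], [np.float64(-1.5), np.float64(7.8)]]
yaw 0.171 turn 0 q6 -0.34 shift [  -3.8   66.3 -103.1] rows>= 3.0 
 toolaxes [[0.99, 0.0, -0.17], [0.17, 0.0, 0.99], [0.0, -1.0, -0.0]]
yaw 0.171 turn 0 q6 -0.34 shift [  -3.8   -1.2 -103.1] rows>= 3.0 
 toolaxes [[0.99, 0.0, -0.17], [0.17, 0.0, 0.99], [0.0, -1.0, -0.0]]
```

Emit:
arm_command(
  targets=[
    [-1,0,-20,0],
    [-1,0,-30,0],
    [0,0,-30,0],
    [0,0,-23,0],
    [0,0,0,0],
    [0,20,0,0],
    [0,26,0,0],
    [0,16,0,0],
    [0,5,0,0],
    [0,0,0,0],
    [0,0,0,0],
  ],
)

```text
t: 24.77
ee_pos: [540.8, -177.3, 134.2]
orientation: [-1.567, -0.135, 0.134]
ft_force: [0.1, -0.5, 0.4]
width: 0.3
```

```bash
python3 - <<'E'
from h import *
o=get_obs(); print(o["t"],w2c(o["ee_pos"]),o["ft_force"])
m=camera_model("wrist"); im=get_image("wrist"); cv2.imwrite("pics/w9.png",im)
for d in tip_of("wrist","lever_ball"): print(d["conf"],d["at"],w2c(atz(m,d["at"],145)))
E
```

```text
24.7667 [ 72.67434982  -6.68381904 134.21355866] [ 0.14140077 -0.53558629  0.36570341]
0.84 [260.6, 246.5] [ 42.01556594  -5.87404568 145.        ]
```

View pics/w9.png

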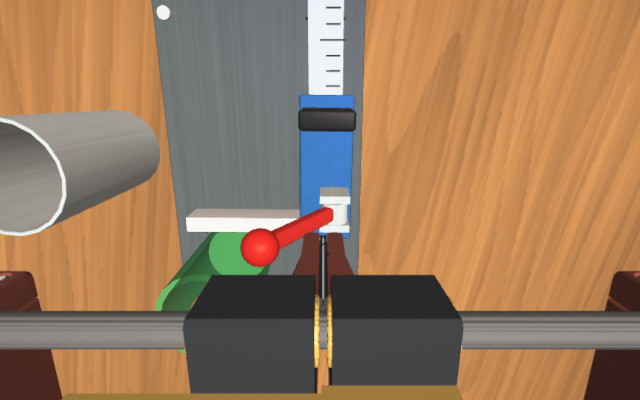

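The ball, at (260,247), is just left of the closed fingertips (323,240). The blade touches the tumbler, and the pot is well clear.

Emit:
arm_command(
  targets=[
    [-4,1.5,0,0],
    [-4.5,2,0,0],
    [-3.5,1.7,0,0],
    [-3.6,1.8,0,0],
    [-3.3,2.1,0,0],
    [-3.4,2.1,0,0],
    [-3.7,2.3,0,0],
    [-3.8,2.3,0,0],
    [-3.8,2.5,0,0],
    [-3.9,2.6,0,0],
    [-3.5,2.8,0,0],
    [-3.6,2.8,0,0],
    [-3.2,3,0,0],
    [-3.2,3.1,0,0],
    [-5.7,6.6,0,0],
    [-2.5,3.4,0,0],
    [-2.5,3.5,0,0],
    [0,0,0,0],
  ],
)

```text
t: 26.37
ee_pos: [479.3, -188.1, 87.1]
orientation: [-1.566, -0.134, 0.134]
ft_force: [0.7, -0.7, 1.0]
width: 0.5
```

Emit:
arm_command(
  targets=[
    [-2.1,3.6,0,0],
    [-2.1,3.6,0,0],
    [-1,3,0,0],
    [-0.5,2,0,0],
    [0,1,0,0],
    [0,0,0,0],
  ],
)

```text
t: 26.87
ee_pos: [474.9, -189.2, 74.8]
orientation: [-1.567, -0.135, 0.133]
ft_force: [2.5, 1.7, 6.4]
width: 0.0
```

Emit:
arm_command(
  targets=[
    [0,1,0,0],
    [0,0.5,0,0],
    [0,0,0,0],
  ],
)

```text
t: 27.12
ee_pos: [474.9, -189.3, 73.4]
orientation: [-1.567, -0.136, 0.133]
ft_force: [2.3, 0.7, 5.2]
width: 0.6
```

Emit:
arm_command(
  targets=[
    [0,0.7,0,0],
    [0,0,0,0],
  ],
)

```text
t: 27.28
ee_pos: [474.7, -189.2, 72.7]
orientation: [-1.567, -0.135, 0.133]
ft_force: [1.7, 1.1, 5.8]
width: 0.8
```

Emit:
arm_command(
  targets=[
    [0,0.7,0,0],
    [0,0,0,0],
  ],
)

```text
t: 27.45
ee_pos: [474.9, -189.4, 72.0]
orientation: [-1.568, -0.136, 0.133]
ft_force: [1.5, -0.9, 4.8]
width: 0.4
```

Emit:
arm_command(
  targets=[
    [0,0.7,0,0],
    [0,0,0,0],
  ],
)

```text
t: 27.62
ee_pos: [474.9, -189.6, 71.4]
orientation: [-1.568, -0.136, 0.133]
ft_force: [0.9, -1.2, 7.8]
width: 0.3
```

Emit:
arm_command(
  targets=[
    [0,0.7,0,0],
    [0,0,0,0],
  ],
)

```text
t: 27.78
ee_pos: [474.8, -189.6, 71.0]
orientation: [-1.568, -0.136, 0.133]
ft_force: [0.1, -2.0, 11.0]
width: 0.8
```

Force is now rising at the stop; a little more.

Emit:
arm_command(
  targets=[
    [0,0.7,0,0],
    [0,0,0,0],
  ],
)

```text
t: 27.95
ee_pos: [474.7, -189.7, 70.5]
orientation: [-1.568, -0.136, 0.134]
ft_force: [-1.9, -1.3, 14.7]
width: 0.5
```

Emit:
arm_command(
  targets=[
    [0,0.7,0,0],
    [0,0,0,0],
  ],
)

```text
t: 28.12
ee_pos: [474.7, -189.8, 70.1]
orientation: [-1.568, -0.136, 0.134]
ft_force: [-2.8, -0.4, 18.5]
width: 0.1
```

Emit:
arm_command(
  targets=[
    [0,-2,0,0],
    [0,-15,0,0],
    [0,-35,0,0],
    [0,-40,0,0],
    [0,-40,0,0],
    [0,0,20,0],
    [0,0,30,0],
    [0,0,30,0],
    [0,0,20,0],
    [0,0,0,0],
    [0,0,0,0],
  ],
)

```text
t: 29.03
ee_pos: [456.4, -90.0, 200.4]
orientation: [-1.567, -0.135, 0.137]
ft_force: [0.2, -0.3, -0.5]
width: 0.3
```

```bash
python3 - <<'E'
from h import *
o=get_obs();m=camera_model("wrist"); im=get_image("wrist")
print(o["t"],w2c(o["ee_pos"]),o["ft_force"])
sc=get_image("scene");cv2.imwrite("pics/sc9.png",sc)
for n in("wrist","scene"):
  m=camera_model(n); 
  for t,z in(("fin_top",102),("lever_ball",80),("lever_pivot",80),("blade_face",37.5),("anvil_face",37.5),("green_tumbler",10)):
    for d in tip_of(n,t)[:2]: print(n,t,d["conf"].__round__(2),np.round(d["at"],1),w2c(atz(m,d["at"],z)).round(1))
S=camera_model("scene")
print("scene exp ball",[proj(S,c2w((80-75*np.cos(a),-7,80+75*np.sin(a)))).round(1) for a in(0,.15,.3)])
W=camera_model("wrist");print("wrist exp",[proj(W,c2w((80-75*np.cos(a),-7,80+75*np.sin(a)))).round(1) for a in(0,.15,.3)])
a=cv2.resize(im[0:400,130:530],(500,500)); b=cv2.resize(sc[200:320,180:255],(300,480),interpolation=cv2.INTER_CUBIC)
cv2.imwrite("pics/fin.png",np.hstack([a,cv2.copyMakeBorder(b,0,20,0,0,0)]))
E
```

```text
29.0333 [  4.25900314  93.62274875 200.421648  ] [ 0.24364774 -0.31986921 -0.45741062]
wrist fin_top 0.61 [408.1 244.3] [ 77.   48.2 102. ]
wrist lever_ball 0.59 [322.6 288.6] [ 5.6 -5.8 80. ]
scene fin_top 0.66 [282.2 228.1] [ 68.5  54.4 102. ]
scene fin_top 0.43 [439.  204.8] [191.8 402.1 102. ]
scene lever_ball 0.63 [242.7 230.7] [  7.8 -11.7  80. ]
scene lever_pivot 0.68 [259.  254.7] [ 92.4 -13.5  80. ]
scene blade_face 0.44 [236.5 248.6] [  9.5 -32.4  37.5]
scene anvil_face 0.9 [210.2 256.4] [  1.2 -90.   37.5]
scene green_tumbler 0.94 [352.3 180.5] [-98.8 377.8  10. ]
scene green_tumbler 0.63 [223.9 257.9] [ -5.5 -60.1  10. ]
scene exp ball [array([244.2, 229.2]), array([243.8, 225.6]), array([243.7, 222.4])]
wrist exp [array([321.8, 290.2]), array([322.7, 296.6]), array([325.6, 303.3])]
```

View pics/fin.png

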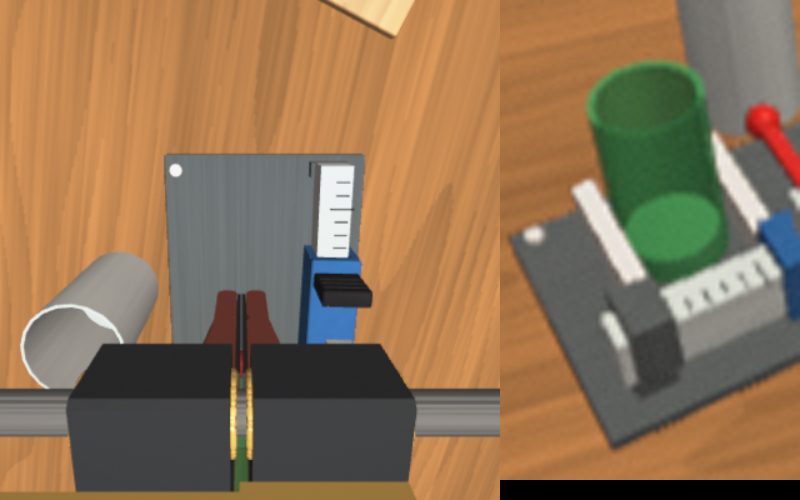

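Final view: the green tumbler stands upright between both jaws. The ball's detected positions in the scene (242.7,230.7) and wrist (322.6,288.6) pictures match the level-lever predictions (244.2,229.2) and (321.8,290.2). The pot is in place, so I'm handing in.

```bash
python3 -c "
from workcell import *
print(close_job())"
```

```text
the job is handed in; nothing more can be done
None
```

The job is handed in at about 29 s: the green tumbler is in the closed caliper and the lever is down. I flipped the lever up by its ball, stood the smallest green tumbler on the plate near x = 0, and let go. I then slid the jaw in by the fin until the force rose to about 9 N, and pressed the lever down until it met a firm stop at about 18 N.

**Last checks:**
- **Opening:** after I backed off, the fin was at y ≈ 54.6, an opening of about 59.6 mm for the 60 mm glass. After locking, the scene camera gave 54.4. The wrist camera's last fin reading was 48.2; the fin was seen from the side there, so I gave it little weight.
- **Lever:** in both cameras the ball was within 2 px of where a level lever puts it.
- **Tumbler:** it stands upright between both jaws, and the robot touches nothing. Estimates of its x ran from −5.5 to +2 mm, most of them near zero.
- **Not measured:** I did not measure the cant directly. While pushing it should have reached about 0.035 rad, and most of that should have sprung back when I let go.
- **Other things:** the pot was in place in the last picture. I did not check the amber and clear tumblers or the block again after the pick; nothing was felt or seen touching them.

**Disagreement with the given data:** the fingertips are about 15 mm behind the TCP, not 17 mm ahead of it. My first grip on the ball therefore closed on air just above it. I corrected for this from the wrist picture.

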